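Index the inspection turntable and hold up the ring tray

ROBOT

A 6-joint arm with a two-finger parallel gripper is mounted at the origin on the work surface. World frame = base frame: x ahead of the robot, y to its left, z up, the work surface at z = 0. Lengths are in mm, angles in rad, forces in N, time in s.
With the tool pointing down it reaches from about 400 to 825 mm from the base axis. Payload 7 kg.
Tool frame: the origin (TCP) lies at the very end of the fingers, on their centre line; the grasp point (between the pads) lies 19 mm behind it (env.hold_point_z is the distance from the TCP to the grasp point, in mm); z points along the fingers, y is the line along which they close (so a half turn about z gives the same grasp; the last joint's range is limited). The gripper opens to 88 mm and grips with 3 to 60 N. Pads are 19 mm wide; open, the fingers measure 130 mm over their backs; the gripper's body (78 mm by 193 mm) begins 47 mm behind the grasp point.
Start: joints at [1.597, 0.359, 0.012, 0, -1.224, -0.288], TCP at [174.713, 651.974, 226.561] pointing down, gripper open.
Joint ranges: [-3.07, 3.07], [-1.43, 2.12], [-1.02, 1.25], [-3.03, 1.67], [-3.05, -0], [-3.03, 3.03]. Speed limits (rad/s): [2.39, 2.39, 3.01, 3.14, 3.14, 3.14].

INTERFACE

Orientations are given as a unit quaternion [w, x, y, z].
In Python, from rig import env gives the robot as it stands.
- The arm moves only by the tool jog_arm, never from a script. Its argument "commands" is a list of rows, each an object with "dp": the shift along the tool's x, y, z in mm, a list of three; "spin": the turn about the tool's z in rad; "claw": the finger opening in mm, from 0 to 87.6. In form: [{"dp": [dx, dy, dz], "spin": spin, "claw": claw}, ...]. A call has 1 to 12 rows; each row shifts and turns the commanded pose from where the row before left it, along the tool's axes as they then stand; what a row does not reach is not made up. A row lasts 1/10 s, in which the tool goes at most 50 mm and 8.59 degrees, less where a joint would pass 70% of its speed; a pose out of reach is approached as far as the arm can. A call with a gripper value outside its range is refused whole. The fingers move at their own pace and stop on an object; the grip force is fixed at half the most. Time passes only in rows, so rows that do not move let the fingers close. It gives the time, the measured TCP pose, the force, the opening and the grip force at its end, in the units of the state.
- env.get_obs(): the state, without advancing time (a new reading comes with each control period).
- env.snapshot(name): name is "scene" or "top"; returns a dict with "img" (480x640x3 uint8, red, green, blue), "depth" (480x640 float32, mm along the optical axis (not along the pixel's ray), 0 where there is no reading), "K" (3x3 intrinsics, pixels), "rvec" (rotation vector, rad) and "tvec" (3), from world to camera coordinates, as OpenCV has them. Camera axes: x right, y down, z forward; pixel columns grow to the right and rows downward; lengths in mm; the calibration is good to about 2 mm. A picture is of the moment at which its call begins.
- env.job_done(): hands the job in; it is judged then, once.
The state is a dict: "clock": time; "joints": joint angles; "joint_vel": joint speeds; "joint_efforts": joint torques, N m; "eef_pos": TCP position; "ee_rot": TCP orientation; "ft_force": force on the tool from outside, world axes, zero at the start; "torque": the same for the moment, N m; "opening": finger opening in mm; "grasp_force": force on a finger pad.
Only numpy, scipy, OpenCV 4.12 (cv2) and the standard library are available. Lean on these libraries where they do the work, as an engineer would, in place of code of your own. Each camera call takes 0.05 s, during which the arm holds its last target. There are 200 camera calls.

TASK

The little tray of rings stands on the indexing turntable underneath the magnifier. Push the turntable round by its upright peg, counter-clockwise seen from above, until the tray stands at the steel pointer and the table clicks into its detent there; then take the tray by its knob, lift it straight up about 10 cm clear of the turntable, and finish while still holding it there, still and level, with both rings lying in it. Do not knock the tray against the magnifier or push the other things on the bench about.

Things in the scene. Friction and masses are not known exactly. Their poses are not given: they have to be found in the camera images.
- axis (a point): Centre of the turntable's top face, on its vertical axis, 42 mm above the bench. The turntable is a plain steel disc of radius 125 mm on a fixed dark steel foot. This point belongs to the fixed foot: its x and y axes are the foot's (z up); seen along them from the axis, the magnifier is at bearing -60 degrees, the pointer at +60 degrees
- disc (a joint): Angle turned since the start, rad, counter-clockwise from above (range -0.3 to 2.55). The turn needed varies, 1.7 to 2.3 rad: read it from the bearings of seat and pointer. Where these agree a spring ball drops into the detent: it catches within about 0.06 rad either way and centres the table. About 3 N at the peg to get in or out, under 1 N elsewhere; the table stays where it is left
- peg (a point): Half-way up the upright steel turning peg on the turntable, 85 mm from the axis, 120 degrees counter-clockwise of the tray seat: round, 14 mm diameter, its top 44 mm and this point 25 mm above the turntable's face (foot collar of 26 mm diameter, 6 mm high)
- seat (a point): Centre of the tray seat on the turntable's face, 67 mm from the axis: a raised ring 5 mm high, inner radius 51 mm, in which the tray stands loosely. The x axis points outward from the turntable's axis, z up
- tray_knob (a point): Middle of the dark wooden knob by which the tray is lifted: upright cylinder of 22 mm diameter and 22 mm height. It tops a 10 mm thick stem in the middle of the round steel tray (radius 46 mm, rim 14 mm high, 0.15 to 0.31 kg, balanced about the stem). This point is 63 mm above the tray's underside, the knob's top 74 mm; z is the tray's upright axis
- tray: The same tray; origin at the centre of its underside, z up through the knob
- tray_floor (a point): Centre of the tray's inner floor, 4 mm above its underside
- band_c (a point): Centre of a plain brass-coloured finger ring lying loose in the tray, outer diameter 23 mm, 6 mm high
- signet_c (a point): Centre of the taller finger ring lying loose in the tray, outer diameter 25 mm, 9 mm high
- lens (a point): Centre of the underside of the magnifier, a clear disc in a round black frame of 45 mm radius, 147 mm above the bench and 85 mm from the turntable's axis, fixed. It is carried by an arm from a 165 mm high column standing 180 mm from the axis at the same bearing. No gripper can come down on the tray beneath it
- pointer (a point): Inner tip of the fixed steel pointer beside the turntable's rim, 130 mm from the axis and 49 mm above the bench: the tray must stand at it, seat, pointer and axis in one line. Its x axis points outward from the turntable's axis, z up
- station: The fixed foot with magnifier and pointer; origin on the bench under the turntable's axis, axes as for the axis point
- clamp: Bystander: blue painted block with a short upright horn, 75 x 50 x 90 mm, origin under its centre
- crucible: Bystander: white ceramic bowl, 68 mm across, 42 mm high, origin under its centre
- jar: Bystander: green glass jar, 56 mm across, 70 mm high, origin under its centre
- mallet: Bystander: small hammer with wooden handle lying on the bench
- magnifier: The fixed magnifier with its arm and column; origin on the bench under the turntable's axis
Mind the look-alikes: they are no part of the job. Leave any turquoise or yellow look-alike of the tray alone.

How it is judged:
By the outcome, as a careful person would: the job done as asked, in the order asked, and still so for the second after the job is handed in, while the arm keeps its last pose, push and grip.
It also fails if it takes over 58 s, if anything falls off the work surface, if the arm or the gripper's body presses on something with over 40 N, if the wrist force passes 120 N, or if a joint passes its speed limit or range.

## Working session

There is one attempt and no reset: what is moved stays moved. The work goes in short steps, Python scripts to look and compute and a tool call to move; the robot and the scene stay as the last step left them, time stands still between calls to the robot, and variables do not carry over. Pictures are saved under pics/ and viewed, at most 10 in all, crops included, and the job is handed in when it is done.

Besides the shell and the picture viewer there is one more tool, called after "Emit:" by a JSON object that holds its "name" and its "arguments", one argument or row to a line. jog_arm: Moves the arm, as the interface text tells. Its arguments: {"type":"object","properties":{"commands":{"type":"array"}},"required":["commands"]}

```bash
mkdir -p pics; ls
cat > h.py <<'E'
import numpy as np, cv2, pickle
from rig import env
def snap(n,f):
    s=env.snapshot(n); cv2.imwrite(f'pics/{f}.png',s['img'][:,:,::-1]); pickle.dump(s,open(f'{f}.pkl','wb')); return s
def world(s,u,v,z=None,d=None):
    R=cv2.Rodrigues(np.array(s['rvec'],float))[0]; t=np.array(s['tvec'],float).ravel()
    ray=np.linalg.inv(s['K'])@[u,v,1.]; c=-R.T@t; r=R.T@ray
    k=(z-c[2])/r[2] if z is not None else d
    return c+k*r
def pix(s,p):
    return cv2.projectPoints(np.array(p,float).reshape(-1,3),np.array(s['rvec'],float),np.array(s['tvec'],float),s['K'],None)[0].reshape(-1,2)
E
python3 - <<'E'
from h import *
o=env.get_obs(); print(o)
for n in('scene','top'):
    s=snap(n,n+'0'); R=cv2.Rodrigues(np.array(s['rvec'],float))[0]; print(n,-R.T@np.array(s['tvec']).ravel(), R)
E
```

```text
pics
{'clock': 0.0, 'joints': array([ 1.59711957e+00,  3.59367651e-01,  1.10281305e-02, -3.45310148e-04,
       -1.22406907e+00, -2.88095048e-01]), 'joint_vel': array([ 0.00094081, -0.00079607,  0.00028131, -0.00055935,  0.00053901,
       -0.00099344]), 'joint_efforts': array([-5.05669523e-04, -5.82726645e+01,  2.93059945e+01,  6.99714527e+00,
        6.96104922e-03, -1.46141033e-04]), 'eef_pos': array([174.58962466, 651.51749565, 225.62261061]), 'ee_rot': array([ 8.21606310e-04,  9.91438650e-01, -1.30570772e-01, -3.41211389e-05]), 'ft_force': array([ 1.14464388, -0.23761319, -1.13847023]), 'torque': array([0.03196628, 0.04001658, 0.04013105]), 'grasp_force': 0.0, 'opening': 87.48184629549525}
scene [ 935.4863994  -458.99252333 1002.74471705] [[ 8.53998555e-01  5.20275312e-01 -2.60977970e-04]
 [ 4.17252274e-01 -6.85192312e-01 -5.97002543e-01]
 [-3.10784504e-01  5.09730415e-01 -8.02239301e-01]]
top [ 523.20681153  104.28405048 1281.2426601 ] [[-0.01763824 -0.9998371  -0.00382942]
 [-0.9971653   0.01787104 -0.07308888]
 [ 0.07314541  0.00252941 -0.99731808]]
```

View pics/scene0.png

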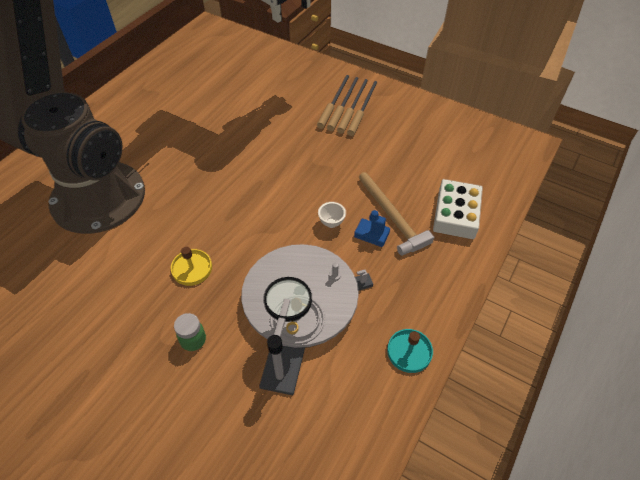

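View pics/top0.png

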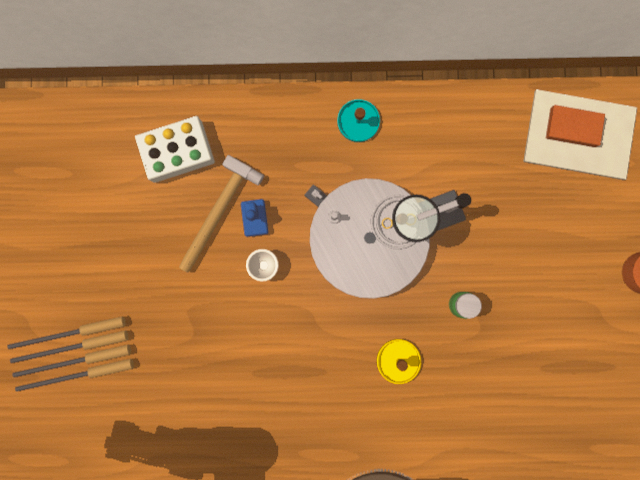

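The top view shows the axis near (370,238), the peg near (336,217), the pointer near (316,196), the lens near (416,218) and the tray under it near (403,222). I'll enlarge that area.

Run:
```python
from h import *
s=pickle.load(open('top0.pkl','rb'))
cv2.imwrite('pics/c1.png',cv2.resize(s['img'][165:305,295:480,::-1],None,fx=4,fy=4,interpolation=cv2.INTER_CUBIC))
c=world(s,370,238,42); print(c)
for u,v,z in((336,217,80),(316,196,49),(322,201,49),(416,218,150),(403,222,47)):
    p=world(s,u,v,z); d=p-c; print(p,np.hypot(*d[:2]),np.degrees(np.arctan2(d[1],d[0])))
```

```text
[601.98699097   9.71115047  42.        ]
[643.17079533  80.07105622  80.        ] 81.52681815542769 59.6582564380034
[690.71501844 120.03027657  49.        ] 141.5732052355435 51.19079877519333
[680.06378013 107.78444718  49.        ] 125.35691657131352 51.47647533974673
[631.54321388 -70.09486651 150.        ] 85.10329405458302 -69.67784878949207
[633.58721129 -58.87545238  47.        ] 75.51619703373856 -65.26284119301195
```

View pics/c1.png

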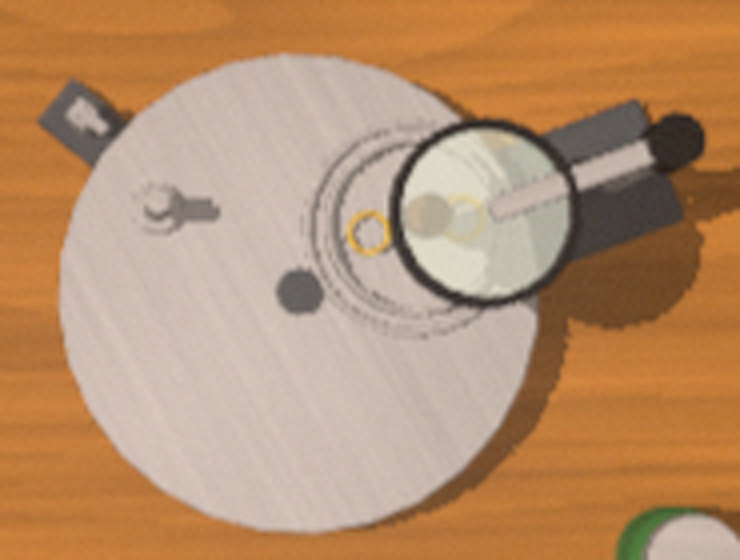

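The crop shows the disc centred at (300,292), which is full-frame (370,238). The peg collar is near (153,212) with its top near (162,204), the pointer tip is near (110,130), and the knob seen through the lens is near (430,215). Next I'll cross-check in the scene view.

Run:
```python
from h import *
s=pickle.load(open('top0.pkl','rb'))
sc=pickle.load(open('scene0.pkl','rb'))
f=lambda u,v:(295+(u+.5)/4-.5,165+(v+.5)/4-.5)
# disc centre by ellipse fit of points off the outline
E=[f(60,292),f(540,292),f(300,52),f(300,532)]
P=np.array([world(s,*e,42)for e in E]); c=np.array([P[2:,0].mean(),P[:2,1].mean()]); print('c',c,np.hypot(*(P[:,:2]-c).T))
c3=world(s,*f(300,292),42);print('hub',c3)
for n,u,v,z in(('pegtop',162,203,86),('collar',153,213,48),('ptr',110,130,49),('ptrback',75,100,49),('lens',487,212,150),('knob',428,213,116)):
    p=world(s,*f(u,v),z); d=p[:2]-c; print(n,p.round(1),np.hypot(*d).round(1),np.degrees(np.arctan2(d[1],d[0])).round(1))
cv2.imwrite('pics/c2.png',cv2.resize(sc['img'][235:375,230:390,::-1],None,fx=4,fy=4,interpolation=cv2.INTER_CUBIC))
# clamp/crucible/jar
for n,u,v,z in(('clamp',255,217,40),('cruc',263,265,42),('jar',468,305,70)): print(n,world(s,u,v,z).round())
```

```text
c [603.69287693  10.51741224] [124.28480503 124.31745724 124.60754919 124.60432216]
hub [602.779383    10.46966354  42.        ]
pegtop [645.9  81.9  86. ] 82.9 59.4
collar [644.7  85.9  48. ] 85.8 61.5
ptr [688.1 107.4  49. ] 128.5 48.9
ptrback [704.1 125.2  49. ] 152.5 48.8
lens [632.2 -70.8 150. ] 86.2 -70.7
knob [635.5 -47.3 116. ] 66.0 -61.1
clamp [650. 248.  40.]
cruc [550. 232.  42.]
jar [ 462. -182.   70.]
```

View pics/c2.png

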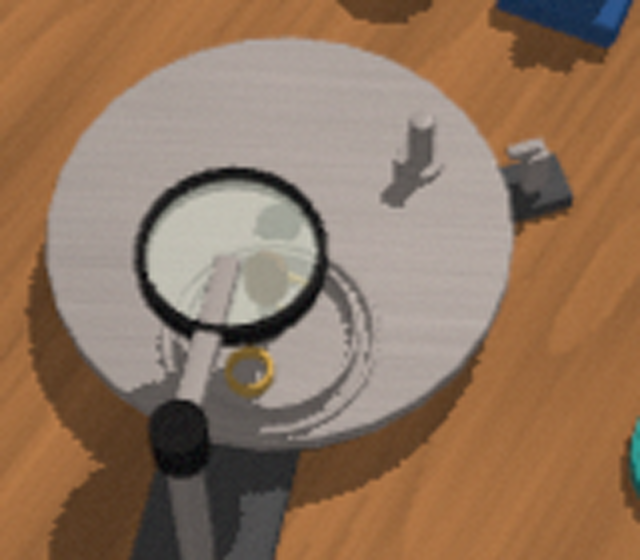

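The scene crop agrees with the top view: peg near (420,150), pointer at the right, tray under the lens. That gives an axis of about (603,10.5), peg bearing about 60° and pointer bearing about 49°, so the turn is about 1.91 rad. I'll approach the peg from above.

Emit:
{"name": "jog_arm", "arguments": {
  "commands": [
    {"dp": [20, 14, 0], "spin": 0, "claw": 28},
    {"dp": [36, 25.5, 0], "spin": 0, "claw": 28},
    {"dp": [36, 25.5, 0], "spin": 0, "claw": 28},
    {"dp": [36, 25.5, 0], "spin": 0, "claw": 28},
    {"dp": [36, 25.5, 0], "spin": 0, "claw": 28},
    {"dp": [36, 25.5, 0], "spin": 0, "claw": 28},
    {"dp": [36, 25.5, 0], "spin": 0, "claw": 28},
    {"dp": [36, 25.5, 0], "spin": 0, "claw": 28},
    {"dp": [36, 25.5, 0], "spin": 0, "claw": 28},
    {"dp": [36, 25.5, 0], "spin": 0, "claw": 28},
    {"dp": [36, 25.5, 0], "spin": 0, "claw": 28},
    {"dp": [36, 25.5, 0], "spin": 0, "claw": 28}
  ]
}}

```text
clock: 1.3
eef_pos: [501.0, 258.2, 226.5]
ee_rot: [0.0, 0.991, -0.13, -0.0]
ft_force: [-0.0, 1.4, -0.1]
opening: 27.8
grasp_force: 0.0
```

Emit:
{"name": "jog_arm", "arguments": {
  "commands": [
    {"dp": [36, 25.5, 0], "spin": 0, "claw": 28},
    {"dp": [36, 25.5, 0], "spin": 0, "claw": 28},
    {"dp": [36, 25.5, 0], "spin": 0, "claw": 28},
    {"dp": [36, 25.5, 0], "spin": 0, "claw": 28},
    {"dp": [30, 21, 0], "spin": 0, "claw": 28},
    {"dp": [0, 0, 0], "spin": 0.14, "claw": 28},
    {"dp": [0, 0, 0], "spin": 0.14, "claw": 28},
    {"dp": [0, 0, 0], "spin": 0.14, "claw": 28},
    {"dp": [0, 0, 0], "spin": 0.14, "claw": 28},
    {"dp": [0, 0, 0], "spin": 0.14, "claw": 28},
    {"dp": [0, 0, 0], "spin": 0.14, "claw": 28},
    {"dp": [0, 0, 0], "spin": 0.14, "claw": 28}
  ]
}}

```text
clock: 2.5
eef_pos: [636.3, 95.9, 226.1]
ee_rot: [0.0, 0.812, -0.584, -0.0]
ft_force: [0.9, -0.2, -0.5]
opening: 28.2
grasp_force: 0.0
```

Emit:
{"name": "jog_arm", "arguments": {
  "commands": [
    {"dp": [0, 0, 0], "spin": 0.14, "claw": 28},
    {"dp": [0, 0, 0], "spin": 0.14, "claw": 28},
    {"dp": [0, 0, 0], "spin": 0.14, "claw": 28},
    {"dp": [0, 0, 0], "spin": 0.14, "claw": 28},
    {"dp": [0, 0, 0], "spin": 0.14, "claw": 28},
    {"dp": [0, 0, 0], "spin": 0.14, "claw": 28},
    {"dp": [0, 0, 0], "spin": 0, "claw": 28},
    {"dp": [0, 0, 0], "spin": 0, "claw": 28}
  ]
}}

```text
clock: 3.3
eef_pos: [636.4, 96.0, 226.2]
ee_rot: [-0.0, -0.507, 0.862, 0.0]
ft_force: [-0.8, 0.6, 1.0]
opening: 28.0
grasp_force: 0.0
```

```bash
cat > st.py <<'E'
from h import *
from scipy.spatial.transform import Rotation as Ro
def st(target=None):
    o=env.get_obs(); q=o['ee_rot']; R=Ro.from_quat([q[1],q[2],q[3],q[0]]).as_matrix()
    print('t',round(o['clock'],2),'p',o['eef_pos'].round(1),'yaw',np.degrees(np.arctan2(R[1,0],R[0,0])).round(2),'zax',R[:,2].round(3),'f',o['ft_force'].round(1),'open',round(o['opening'],1),'grip',round(float(o['grasp_force']),1),'j',o['joints'].round(2))
    if target is not None: print('dp',(R.T@(np.array(target)-o['eef_pos'])).round(1))
    return o,R
E
python3 -c "
from st import *
st((645.4,84.3,60))"
```

```text
t 3.3 p [636.4  96.  226.2] yaw -119.04 zax [-0.001 -0.    -1.   ] f [-0.8  0.6  1. ] open 28.0 grip 0.0 j [ 0.45  0.31 -0.06 -0.   -1.2  -0.96]
dp [  5.8 -13.6 166.2]
```

Emit:
{"name": "jog_arm", "arguments": {
  "commands": [
    {"dp": [6, -13.5, 0], "spin": 0.02, "claw": 28},
    {"dp": [0, 0, 40], "spin": 0, "claw": 28},
    {"dp": [0, 0, 40], "spin": 0, "claw": 28},
    {"dp": [0, 0, 36], "spin": 0, "claw": 28},
    {"dp": [0, 0, 10], "spin": 0, "claw": 28},
    {"dp": [0, 0, 0], "spin": 0, "claw": 28},
    {"dp": [0, 0, 0], "spin": 0, "claw": 28}
  ]
}}

```text
clock: 4.0
eef_pos: [646.7, 84.2, 102.3]
ee_rot: [0.001, -0.497, 0.868, -0.0]
ft_force: [0.7, -0.3, 0.5]
opening: 28.0
grasp_force: 0.0
```

Run:
```python
from st import *
st((645.4,84.3,60))
s=snap('scene','s1'); cv2.imwrite('pics/c3.png',cv2.resize(s['img'][170:370,230:430,::-1],None,fx=3,fy=3,interpolation=cv2.INTER_CUBIC))
```

```text
t 4.0 p [646.7  84.2 102.3] yaw -120.37 zax [ 0.002  0.    -1.   ] f [ 0.7 -0.3  0.5] open 28.0 grip 0.0 j [ 0.43  0.42 -0.2   0.   -0.95 -0.96]
dp [ 0.7  1.3 42.3]
```

View pics/c3.png

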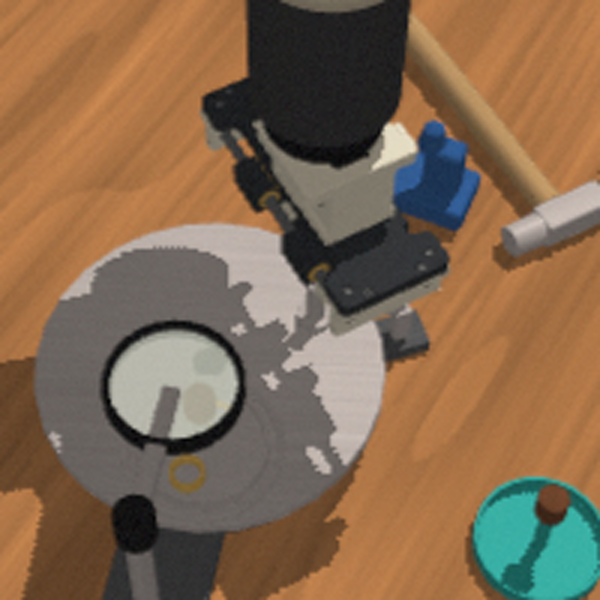

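The gripper stands over the peg at about (310,300) in the crop and clear of the blue clamp, though it hides the peg itself. I'll descend gently and watch the force.

Emit:
{"name": "jog_arm", "arguments": {
  "commands": [
    {"dp": [0.5, 1.5, 8], "spin": 0, "claw": 28},
    {"dp": [0, 0, 8], "spin": 0, "claw": 28},
    {"dp": [0, 0, 4], "spin": 0, "claw": 28},
    {"dp": [0, 0, 0], "spin": 0, "claw": 28}
  ]
}}

```text
clock: 4.45
eef_pos: [643.3, 84.3, 79.8]
ee_rot: [-0.001, -0.497, 0.868, 0.0]
ft_force: [0.0, 0.3, 0.1]
opening: 28.0
grasp_force: 0.0
```

Emit:
{"name": "jog_arm", "arguments": {
  "commands": [
    {"dp": [0, 0, 9], "spin": 0, "claw": 28},
    {"dp": [0, 0, 8], "spin": 0, "claw": 28},
    {"dp": [0, 0, 0], "spin": 0, "claw": 22},
    {"dp": [0, 0, 0], "spin": 0, "claw": 22},
    {"dp": [0, 0, 0], "spin": 0, "claw": 22}
  ]
}}

```text
clock: 4.95
eef_pos: [644.0, 84.5, 63.7]
ee_rot: [0.0, -0.497, 0.868, -0.0]
ft_force: [0.6, 0.1, 0.7]
opening: 22.1
grasp_force: 0.0
```

Run:
```python
from st import *
o,R=st((645.4,84.3,62))
p=o['eef_pos'][:2]-[603.2,10.5]; print(np.hypot(*p),np.degrees(np.arctan2(p[1],p[0])))
```

```text
t 4.95 p [644.   84.5  63.7] yaw -120.41 zax [ 0. -0. -1.] f [0.6 0.1 0.7] open 22.1 grip 0.0 j [ 0.43  0.46 -0.24  0.   -0.87 -0.96]
dp [-0.5 -1.3  1.7]
84.53828053809806 61.118858243234705
```

Emit:
{"name": "jog_arm", "arguments": {
  "commands": [
    {"dp": [0.1, 4.2, 0], "spin": -0.05, "claw": 22},
    {"dp": [0.4, 8.5, 0], "spin": -0.1, "claw": 22},
    {"dp": [0.4, 8.5, 0], "spin": -0.1, "claw": 22},
    {"dp": [0.4, 8.5, 0], "spin": -0.1, "claw": 22},
    {"dp": [0.4, 8.5, 0], "spin": -0.1, "claw": 22},
    {"dp": [0.4, 8.5, 0], "spin": -0.1, "claw": 22},
    {"dp": [0.4, 8.5, 0], "spin": -0.1, "claw": 22},
    {"dp": [0.4, 8.5, 0], "spin": -0.1, "claw": 22},
    {"dp": [0, 0, 0], "spin": 0, "claw": 22}
  ]
}}

```text
clock: 5.85
eef_pos: [581.8, 94.3, 64.1]
ee_rot: [-0.0, 0.781, -0.625, 0.0]
ft_force: [0.2, -0.0, 0.2]
opening: 22.2
grasp_force: 0.0
```

Run:
```python
from st import *
o,R=st((645.4,84.3,62))
p=o['eef_pos'][:2]-[603.2,10.5]; print(np.hypot(*p),np.degrees(np.arctan2(p[1],p[0])))
snap('top','t1')
```

```text
t 5.85 p [581.8  94.3  64.1] yaw -77.36 zax [ 0.  0. -1.] f [ 0.2 -0.   0.2] open 22.2 grip 0.0 j [ 0.49  0.37 -0.38 -0.   -0.82 -0.27]
dp [ 23.7 -59.8   2.2]
86.48481671604334 104.31078389838069
```

View pics/t1.png

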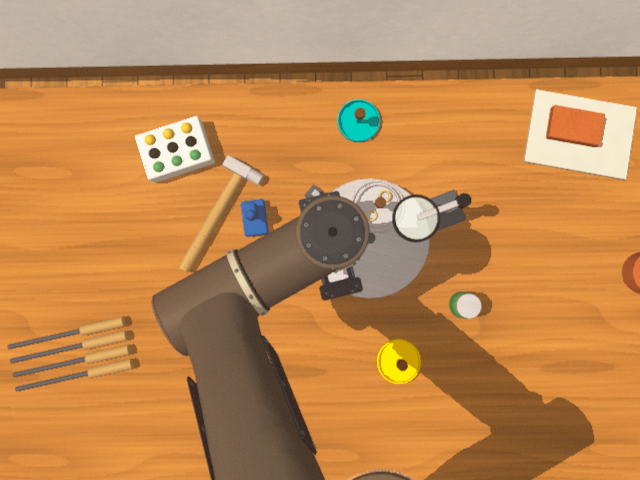

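The disc turns with the peg: the tray, with its knob at (381,202), has come out from under the lens with both rings in it. I'll continue.

Emit:
{"name": "jog_arm", "arguments": {
  "commands": [
    {"dp": [0.6, 8.5, 0], "spin": -0.1, "claw": 22},
    {"dp": [0.6, 8.5, 0], "spin": -0.1, "claw": 22},
    {"dp": [0.5, 8.5, 0], "spin": -0.1, "claw": 22},
    {"dp": [0.5, 8.5, 0], "spin": -0.1, "claw": 22},
    {"dp": [0.5, 8.5, 0], "spin": -0.1, "claw": 22},
    {"dp": [0.4, 8.5, 0], "spin": -0.1, "claw": 22},
    {"dp": [0.4, 8.5, 0], "spin": -0.1, "claw": 22},
    {"dp": [0.4, 8.5, 0], "spin": -0.1, "claw": 22},
    {"dp": [0.4, 8.5, 0], "spin": -0.1, "claw": 22},
    {"dp": [0.1, 4.2, 0], "spin": -0.05, "claw": 22},
    {"dp": [0, 0, 0], "spin": 0, "claw": 22}
  ]
}}

```text
clock: 7.0
eef_pos: [523.0, 43.9, 63.8]
ee_rot: [-0.0, 0.98, -0.201, 0.0]
ft_force: [-0.1, -0.4, -0.0]
opening: 21.8
grasp_force: 0.0
```

Run:
```python
from st import *
o,R=st((645.4,84.3,62))
p=o['eef_pos'][:2]-[603.2,10.5]; print(np.hypot(*p),np.degrees(np.arctan2(p[1],p[0])))
s=snap('top','t2')
cv2.imwrite('pics/c4.png',cv2.resize(s['img'][165:305,295:480,::-1],None,fx=4,fy=4,interpolation=cv2.INTER_CUBIC))
```

```text
t 7.0 p [523.   43.9  63.8] yaw -23.16 zax [ 0.001  0.    -1.   ] f [-0.1 -0.4 -0. ] open 21.8 grip 0.0 j [ 0.46  0.28 -0.52  0.   -0.76  0.71]
dp [ 96.6 -85.3   1.9]
86.87897235637149 157.40287137902868
```

View pics/c4.png

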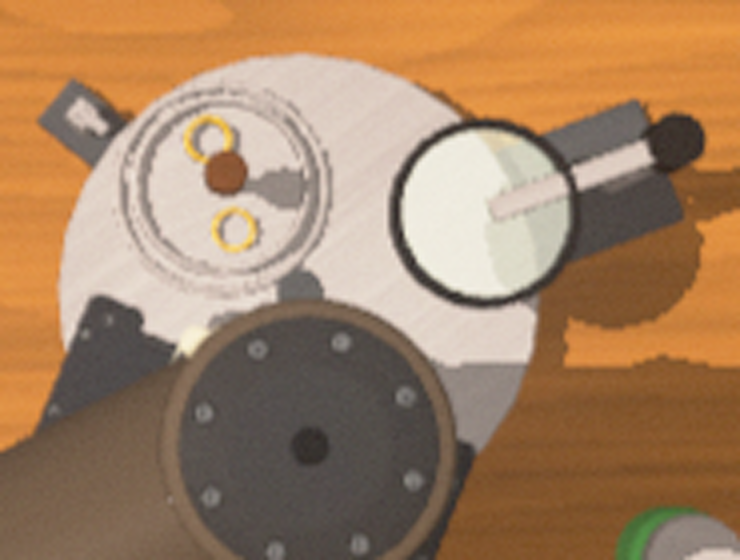

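The tray seat bears about 35.5° from the axis and the pointer about 49.4°, so about 0.24 rad remain. Both rings are in the tray.

Emit:
{"name": "jog_arm", "arguments": {
  "commands": [
    {"dp": [0.8, 6.8, 0], "spin": -0.08, "claw": 22},
    {"dp": [0.8, 5.1, 0], "spin": -0.06, "claw": 22},
    {"dp": [0.3, 3.4, 0], "spin": -0.04, "claw": 22},
    {"dp": [0.2, 2.5, 0], "spin": -0.03, "claw": 22},
    {"dp": [0, 0, 0], "spin": 0, "claw": 22},
    {"dp": [0, 0, 0], "spin": 0, "claw": 22}
  ]
}}

```text
clock: 7.65
eef_pos: [519.3, 26.8, 63.6]
ee_rot: [0.0, 0.995, -0.097, 0.0]
ft_force: [0.2, -0.7, -0.5]
opening: 21.9
grasp_force: 0.0
```

```bash
cat > chk.py <<'E'
from st import *
import sys
o,R=st()
c=np.array([603.2,10.5])
p=o['eef_pos'][:2]-c; print(np.hypot(*p),np.degrees(np.arctan2(p[1],p[0])))
s=snap('top',sys.argv[1])
h=cv2.cvtColor(s['img'],cv2.COLOR_RGB2HSV).astype(int); im=s['img'].astype(int)
m=((im[...,0]<160)&(im[...,0]-im[...,2]>40)&(im[...,0]>50))
m[:175]=0;m[235:]=0;m[:,:318]=0;m[:,395:]=0
n,l,stt,cen=cv2.connectedComponentsWithStats(m.astype(np.uint8))
for i in range(1,n):
    if 20<stt[i,4]<400:
        w=world(s,*cen[i],116); d=w[:2]-c; print('blob',stt[i],cen[i].round(1),w.round(1),np.hypot(*d).round(1),np.degrees(np.arctan2(d[1],d[0])).round(2))
cv2.imwrite(f'pics/{sys.argv[1]}c.png',cv2.resize(s['img'][165:305,295:480,::-1],None,fx=4,fy=4,interpolation=cv2.INTER_CUBIC))
E
python3 chk.py t3
```

```text
t 7.65 p [519.3  26.8  63.6] yaw -11.13 zax [ 0. -0. -1.] f [ 0.2 -0.7 -0.5] open 21.9 grip 0.0 j [ 0.43  0.28 -0.54  0.   -0.76  0.95]
85.50734637690898 169.01181048618676
blob [341 206  11  12  92] [346.2 212.2] [648.6  60.8 116. ] 67.7 47.94
```

Emit:
{"name": "jog_arm", "arguments": {
  "commands": [
    {"dp": [0, 1.0, 0], "spin": -0.012, "claw": 22},
    {"dp": [0, 0, 0], "spin": 0, "claw": 22},
    {"dp": [0, 0, 0], "spin": 0, "claw": 22}
  ]
}}

```text
clock: 8.0
eef_pos: [518.6, 25.6, 63.5]
ee_rot: [0.0, 0.996, -0.09, -0.0]
ft_force: [-0.0, 0.3, -0.1]
opening: 22.3
grasp_force: 0.0
```

```bash
python3 chk.py t4
```

```text
t 8.0 p [518.6  25.6  63.5] yaw -10.32 zax [-0. -0. -1.] f [-0.   0.3 -0.1] open 22.3 grip 0.0 j [ 0.43  0.28 -0.54  0.   -0.76  0.96]
85.89266642176163 169.89518672402923
blob [341 207  11  11  91] [345.9 212.5] [648.2  61.3 116. ] 67.8 48.49
```

View pics/t4c.png

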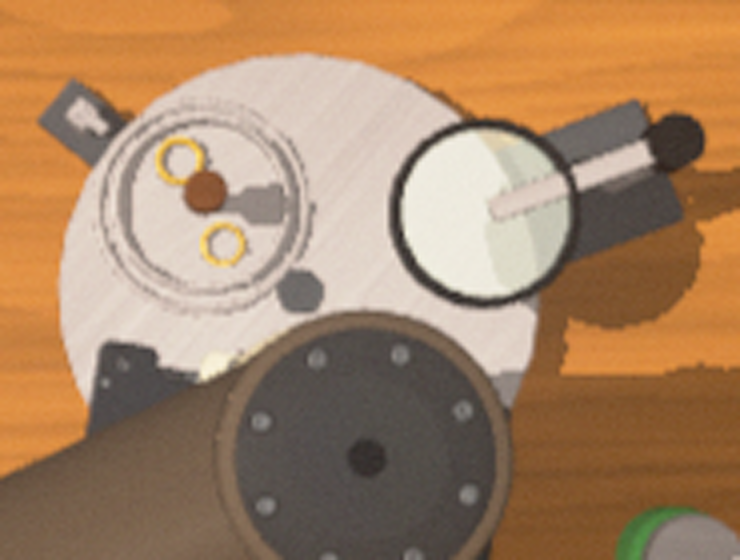

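Run:
```python
from h import *
c=np.array([603.2,10.5])
for f in('t2','t3','t4'):
    s=pickle.load(open(f+'.pkl','rb')); im=s['img'].astype(int)
    m=((im[...,0]<160)&(im[...,0]-im[...,2]>40)&(im[...,0]>50))
    m[:175]=0;m[235:]=0;m[:,:318]=0;m[:,395:]=0
    n,l,stt,cen=cv2.connectedComponentsWithStats(m.astype(np.uint8))
    for i in range(1,n):
        if 60<stt[i,4]<400:
            w=world(s,*cen[i],116); d=w[:2]-c; print(f,stt[i],np.hypot(*d).round(1),np.degrees(np.arctan2(d[1],d[0])).round(2))
```

```text
t2 [346 203  11  11  91] 67.3 36.68
t3 [341 206  11  12  92] 67.7 47.94
t4 [341 207  11  11  91] 67.8 48.49
```

Emit:
{"name": "jog_arm", "arguments": {
  "commands": [
    {"dp": [0.1, 1.5, 0], "spin": -0.018, "claw": 22},
    {"dp": [0, 0, 0], "spin": 0, "claw": 22},
    {"dp": [0, 0, 0], "spin": 0, "claw": 22}
  ]
}}

```text
clock: 8.35
eef_pos: [518.5, 24.0, 63.6]
ee_rot: [0.0, 0.997, -0.081, 0.0]
ft_force: [0.4, -1.0, 0.7]
opening: 22.2
grasp_force: 0.0
```

```bash
python3 chk.py t5
```

```text
t 8.35 p [518.5  24.   63.6] yaw -9.28 zax [ 0. -0. -1.] f [ 0.4 -1.   0.7] open 22.2 grip 0.0 j [ 0.42  0.27 -0.54  0.   -0.76  0.98]
85.77796029479417 170.91260683437213
blob [340 207  11  12  89] [345.3 213.2] [646.7  62.5 116. ] 67.8 50.07
```

Emit:
{"name": "jog_arm", "arguments": {
  "commands": [
    {"dp": [0.1, 1.5, 0], "spin": -0.018, "claw": 22},
    {"dp": [0, 0, 0], "spin": 0, "claw": 22},
    {"dp": [0, 0, 0], "spin": 0, "claw": 22}
  ]
}}

```text
clock: 8.7
eef_pos: [518.4, 22.7, 63.6]
ee_rot: [-0.0, 0.997, -0.072, 0.0]
ft_force: [0.1, 0.9, 0.7]
opening: 22.1
grasp_force: 0.7
```

```bash
python3 chk.py t6
```

```text
t 8.7 p [518.4  22.7  63.6] yaw -8.24 zax [ 0.  0. -1.] f [0.1 0.9 0.7] open 22.1 grip 0.7 j [ 0.42  0.27 -0.54 -0.   -0.76  1.  ]
85.6528957448075 171.8067846902629
blob [340 208  11  11  93] [345.2 213.2] [646.7  62.8 116. ] 68.0 50.2
```

The last step moved the tool by 0.9° but the table by only 0.1°, right after it had jumped ahead, so it has clicked in. I'll release the peg, rise, and turn for the knob.

Emit:
{"name": "jog_arm", "arguments": {
  "commands": [
    {"dp": [0, -2, 0], "spin": 0, "claw": 28},
    {"dp": [0, 0, 0], "spin": 0, "claw": 30},
    {"dp": [0, 0, -20], "spin": 0, "claw": 30},
    {"dp": [0, 0, -40], "spin": 0, "claw": 30},
    {"dp": [0, 0, -40], "spin": 0, "claw": 50},
    {"dp": [0, 0, -40], "spin": 0, "claw": 50},
    {"dp": [0, 0, -10], "spin": 0.14, "claw": 50},
    {"dp": [0, 0, 0], "spin": 0.14, "claw": 50},
    {"dp": [0, 0, 0], "spin": 0.14, "claw": 50},
    {"dp": [0, 0, 0], "spin": 0.14, "claw": 50},
    {"dp": [0, 0, 0], "spin": 0.14, "claw": 50},
    {"dp": [0, 0, 0], "spin": 0.14, "claw": 50}
  ]
}}

```text
clock: 9.95
eef_pos: [518.5, 24.5, 213.5]
ee_rot: [0.0, 0.88, -0.475, -0.0]
ft_force: [-0.2, -0.9, -0.5]
opening: 49.8
grasp_force: 0.0
```

Emit:
{"name": "jog_arm", "arguments": {
  "commands": [
    {"dp": [0, 0, 0], "spin": 0.14, "claw": 50},
    {"dp": [0, 0, 0], "spin": 0.14, "claw": 50},
    {"dp": [0, 0, 0], "spin": 0.14, "claw": 50},
    {"dp": [0, 0, 0], "spin": 0.14, "claw": 50},
    {"dp": [0, 0, 0], "spin": 0.13, "claw": 50},
    {"dp": [0, 0, 0], "spin": 0, "claw": 50}
  ]
}}

```text
clock: 10.55
eef_pos: [518.5, 24.5, 213.5]
ee_rot: [-0.0, -0.669, 0.743, 0.0]
ft_force: [-0.3, 0.1, -0.2]
opening: 49.8
grasp_force: 0.0
```

```bash
python3 chk.py t7; python3 -c "
from st import *
st((646.5,62.3,86))"
```

```text
t 10.55 p [518.5  24.5 213.5] yaw -96.01 zax [-0. -0. -1.] f [-0.3  0.1 -0.2] open 49.8 grip 0.0 j [ 0.43  0.11 -0.35  0.   -1.11 -0.53]
85.84606671968069 170.61144987812392
blob [341 207  10  12  88] [345.4 213.2] [646.6  62.3 116. ] 67.6 50.06
t 10.6 p [518.5  24.5 213.5] yaw -95.74 zax [-0. -0. -1.] f [-0.6 -0.1  0.4] open 49.8 grip 0.0 j [ 0.43  0.11 -0.35  0.   -1.11 -0.53]
dp [ -50.4 -123.6  127.5]
```

View pics/t7c.png

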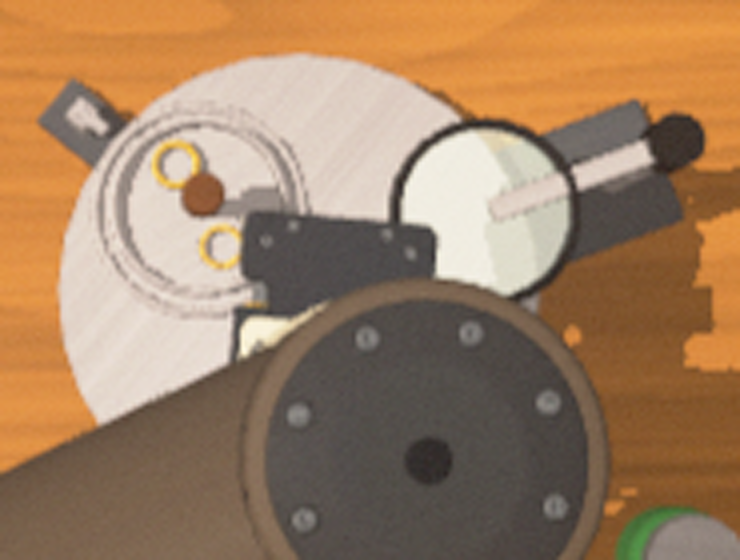

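The table stayed put after release. The seat centre is at crop (204,210), a bearing of 49.5°, in line with the pointer. Next I'll go over the knob.

Emit:
{"name": "jog_arm", "arguments": {
  "commands": [
    {"dp": [-12.5, -31, 0], "spin": 0, "claw": 50},
    {"dp": [-12.5, -31, 0], "spin": 0, "claw": 50},
    {"dp": [-12.5, -31, 0], "spin": 0, "claw": 50},
    {"dp": [-12.5, -30.5, 0], "spin": 0, "claw": 50},
    {"dp": [0, 0, 30], "spin": 0, "claw": 50},
    {"dp": [0, 0, 30], "spin": 0, "claw": 50},
    {"dp": [0, 0, 20], "spin": 0, "claw": 50},
    {"dp": [0, 0, 0], "spin": 0, "claw": 50},
    {"dp": [0, 0, 0], "spin": 0, "claw": 50}
  ]
}}

```text
clock: 11.5
eef_pos: [646.9, 61.6, 133.9]
ee_rot: [-0.0, -0.671, 0.742, -0.0]
ft_force: [0.4, -0.6, 0.4]
opening: 50.3
grasp_force: 0.0
```

```bash
python3 -c "
from st import *
st((646.6,62,86))"
```

```text
t 11.5 p [646.9  61.6 133.9] yaw -95.76 zax [-0.    -0.001 -1.   ] f [ 0.4 -0.6  0.4] open 50.3 grip 0.0 j [ 0.39  0.39 -0.17  0.   -1.02 -0.5 ]
dp [-0.4  0.3 47.9]
```

Emit:
{"name": "jog_arm", "arguments": {
  "commands": [
    {"dp": [0, 0, 16], "spin": 0, "claw": 50},
    {"dp": [0, 0, 16], "spin": 0, "claw": 50},
    {"dp": [0, 0, 11], "spin": 0, "claw": 50},
    {"dp": [0, 0, 5], "spin": 0, "claw": 50},
    {"dp": [0, 0, 0], "spin": 0, "claw": 30},
    {"dp": [0, 0, 0], "spin": 0, "claw": 26},
    {"dp": [0, 0, 0], "spin": 0, "claw": 24},
    {"dp": [0, 0, 0], "spin": 0, "claw": 22},
    {"dp": [0, 0, 0], "spin": 0, "claw": 20},
    {"dp": [0, 0, 0], "spin": 0, "claw": 14},
    {"dp": [0, 0, 0], "spin": 0, "claw": 10},
    {"dp": [0, 0, 0], "spin": 0, "claw": 10}
  ]
}}

```text
clock: 12.7
eef_pos: [647.0, 61.7, 86.1]
ee_rot: [0.0, -0.67, 0.743, -0.0]
ft_force: [-0.5, 0.4, 4.1]
opening: 21.2
grasp_force: 30.0
```

```bash
python3 -c "
from st import *
st((646.6,62,86))"
```

```text
t 12.7 p [647.   61.7  86.1] yaw -95.89 zax [ 0.001  0.    -1.   ] f [-0.5  0.4  4.1] open 21.2 grip 30.0 j [ 0.39  0.43 -0.22  0.   -0.92 -0.5 ]
dp [-0.2  0.4  0.1]
```

Emit:
{"name": "jog_arm", "arguments": {
  "commands": [
    {"dp": [0, 0, -2], "spin": 0, "claw": 10},
    {"dp": [0, 0, -4], "spin": 0, "claw": 10},
    {"dp": [0, 0, -8], "spin": 0, "claw": 10},
    {"dp": [0, 0, -12], "spin": 0, "claw": 10},
    {"dp": [0, 0, -13], "spin": 0, "claw": 10},
    {"dp": [0, 0, -13], "spin": 0, "claw": 10},
    {"dp": [0, 0, -13], "spin": 0, "claw": 10},
    {"dp": [0, 0, -13], "spin": 0, "claw": 10},
    {"dp": [0, 0, -12], "spin": 0, "claw": 10},
    {"dp": [0, 0, -7], "spin": 0, "claw": 10},
    {"dp": [0, 0, -3], "spin": 0, "claw": 10},
    {"dp": [0, 0, -1], "spin": 0, "claw": 10}
  ]
}}

```text
clock: 13.9
eef_pos: [646.6, 61.7, 186.7]
ee_rot: [0.0, -0.67, 0.743, 0.0]
ft_force: [0.4, -0.2, -3.4]
opening: 21.4
grasp_force: 30.0
```

Emit:
{"name": "jog_arm", "arguments": {
  "commands": [
    {"dp": [0, 0, 0], "spin": 0, "claw": 10},
    {"dp": [0, 0, 0], "spin": 0, "claw": 10},
    {"dp": [0, 0, 0], "spin": 0, "claw": 10},
    {"dp": [0, 0, 0], "spin": 0, "claw": 10},
    {"dp": [0, 0, 0], "spin": 0, "claw": 10}
  ]
}}

```text
clock: 14.4
eef_pos: [646.6, 61.6, 186.4]
ee_rot: [-0.0, -0.67, 0.743, 0.0]
ft_force: [0.8, -0.2, -3.7]
opening: 21.2
grasp_force: 30.0
```

Run:
```python
from st import *
st()
s=snap('scene','s2'); cv2.imwrite('pics/c5.png',cv2.resize(s['img'][170:370,230:430,::-1],None,fx=3,fy=3,interpolation=cv2.INTER_CUBIC))
```

```text
t 14.4 p [646.6  61.6 186.4] yaw -95.9 zax [-0. -0. -1.] f [ 0.8 -0.2 -3.7] open 21.2 grip 30.0 j [ 0.39  0.34 -0.1  -0.   -1.12 -0.5 ]
```

View pics/c5.png

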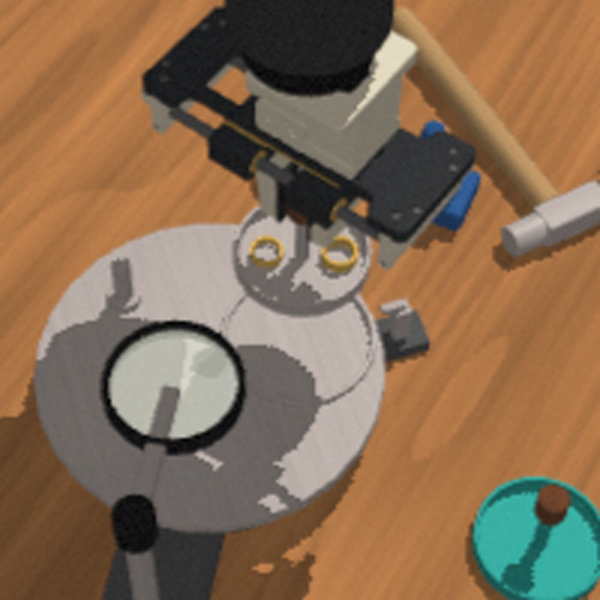

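The tray is held level about 100 mm up, with both rings in it at (266,250) and (340,253). The seat on the table is empty at the pointer, and the clamp, mallet and turquoise tray are where they were. I'm handing in.

```bash
python3 -c "
from rig import env
print(env.job_done())"
```

```text
the job is handed in; nothing more can be done
None
```

The job is handed in: the turntable is in its detent at the pointer, and the tray is held still and level about 10 cm above it with both rings in it, after 14.4 s of the 58 s allowed.

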